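# Sugar for the coffee order

## Task

Two orders wait on the round serving boards: a cup of coffee on one, a croissant on the other. Take the sugar shaker from among the jars in front of the till and stand it upright on the board that has the cup, in the free space beside the cup, with its whole foot on the board. Carry it upright and do not shift or tip the cup.

Things in the scene. Friction and masses are not known exactly. Their poses are not given: they have to be found in the camera images.
- sugar_shaker: Sugar shaker: round clear glass with a grey perforated cap, 90 mm tall, 44 mm diameter up to 66 mm, then narrowing to 34 mm at the cap; 0.1 kg, rigid, loose. It stands upright on the counter in a row along y with two wider jars (about 60 mm diameter, 91 and 103 mm tall), in any order, 100 mm or more between centres; the till's screen hangs behind the row. Origin: centre of its underside; z up.
- cup: Espresso cup, loose, upright on one of the boards: 64 mm round bowl, 48 mm tall, with a handle. Origin: middle of its 64 x 89 mm outline, at the underside; bowl centre 12 mm to its +y, handle end 44 mm to its -y; z up. The origin is about 40 mm from its board's centre, on the side away from the robot; beyond the board's centre, on the side towards the robot, the board is free.
- board_a: The left (+y) round beech serving board: 176 mm diameter, 13 mm thick, fixed to the counter. Origin: centre of its underside; z up, so its top is 13 mm above the origin. The cup or the croissant stands on it.
- board_b: Right (-y) round beech serving board, just like board_a: 176 mm diameter, 13 mm thick, fixed. Origin: centre of its underside; z up. It carries whichever of the cup and the croissant (76 x 139 x 47 mm) is not on board_a.

How it is judged:
At the end, for the whole second after the job is handed in: The sugar shaker stands upright (within 0.2 rad) and at rest on top of the board that carries the cup, its centre within 75 mm of that board's centre; the cup stands upright within 20 mm of where it was (((horizontal distance between cup and board_a below 0.065 m and horizontal distance between sugar_shaker and board_a below 0.075 m and z of sugar_shaker in the frame of board_a between 0.009 and 0.018 m) or (horizontal distance between cup and board_b below 0.065 m and horizontal distance between sugar_shaker and board_b below 0.075 m and z of sugar_shaker in the frame of board_b between 0.009 and 0.018 m)) and angle between sugar_shaker's own z axis and vertical below 0.2 rad and linear speed of sugar_shaker below 0.02 m/s and angle between cup's own z axis and vertical below 0.15 rad and distance of cup from where it was at the start of the episode below 0.02 m); the robot touches nothing.
It fails at once if the cup is shifted by more than 20 mm or tipped by more than 0.3 rad (distance of cup from where it was at the start of the episode above 0.02 m or angle between cup's own z axis and vertical above 0.3 rad).
It fails at once if the sugar shaker is tipped by more than 0.7 rad (angle between sugar_shaker's own z axis and vertical above 0.7 rad).
It also fails if it takes over 38 s, if anything falls off the work surface, if the arm or the gripper's body presses on something with over 40 N, if the wrist force passes 120 N, or if a joint passes its speed limit or range.

## Robot

A 7-joint arm with a two-finger parallel gripper is mounted at the origin on a cart in front of the work surface, level with it; the furniture and walls round the work are solid. World frame = base frame: x ahead of the robot, y to its left, z up, the work surface at z = 0. Lengths are in m, angles in rad, forces in N, time in s.
With the tool pointing down it reaches from about 0.35 to 0.775 m from the base axis. Payload 3.1 kg.
Tool frame: the origin (TCP) lies on the centre line of the jaws, within the pads' length; the fingertips stand arm.tip_reach ahead of it and the grasp point (between the pads) is the TCP (arm.tip_reach is the distance from the TCP to the fingertips, in m); z points along the fingers, y is the line along which they close (so a half turn about z gives the same grasp; the last joint's range is limited). The gripper opens to 85 mm and grips with 20 to 120 N. Pads are 22 mm wide; open, the fingers measure 114 mm over their backs; the gripper's body (76 mm by 85 mm) begins 54 mm behind the grasp point. The pads swing forward as they close: fully open they stand 13 mm farther back than shut.
Start: joints at [1.211, 0.311, 0.014, 1.512, -0.004, 1.319, -0.027], TCP at [0.172, -0.522, 0.25] pointing down, gripper open.
Joint ranges: [-2.7, 2.7], [-0.3, 1.91], [-1.27, 1.3], [0.12, 2.57], [-1.44, 4.58], [0.2, 2.03], [-3.05, 3.05]. Speed limits (rad/s): [2.79, 2.79, 3.14, 3.14, 3.14, 3.14, 3.14].

## Interface

Orientations are given as a unit quaternion [w, x, y, z].
In Python, from cell import arm gives the robot as it stands. The module is installed in compiled form; this text tells all that it offers.
- The arm moves only by the shell command python3 -m pendant 'ROWS' [FORCE]. ROWS is text: rows parted by semicolons, each of 7 numbers parted by spaces: the gripper's target within -1 to 1 (shut at 1, half-way at 0, fully open at -1), then the shift along the tool's x, y, z in mm, then the turn, a rotation vector about the tool's x, y, z in rad. In form: jaw tx ty tz wx wy wz; .... A call has exactly 10 rows; each row shifts and turns the commanded pose from where the row before left it, along the tool's axes as they then stand; what a row does not reach is not made up. A row lasts 1/8 s, in which the tool goes at most 62.5 mm and 10.7 degrees, less where a joint would pass 70% of its speed; a pose out of reach is approached as far as the arm can. A call with a gripper value outside its range is refused whole. The fingers move at their own pace and stop on an object; FORCE is the grip in N (left out, the last holds). Time passes only in rows, so rows that do not move let the fingers close, or fill a call up. It gives the time, the measured TCP pose, the force, the opening and the grip force at its end, in the units of the state.
- arm.read_state(): the state, without advancing time (a new reading comes with each control period).
- arm.snapshot(name): name is "scene" or "top"; returns the picture (400x640x3 uint8, red, green, blue); there is no depth.
- arm.camera_info(name): a dict with "fx", "fy", "cx", "cy" (pixels), "dist" ([k1, k2, p1, p2, k3] as OpenCV has them; the pictures are not rectified), "pose" (4x4, takes a point from camera to world coordinates). Camera axes: x right, y down, z forward; pixel columns grow to the right and rows downward; lengths in m; the calibration is good to about 2 mm. A picture is of the moment at which its call begins. camera_info takes no time and is no camera call.
- arm.finish_job(): hands the job in; it is judged then, once.
The state is a dict: "clock": time; "q": joint angles; "dq": joint speeds; "effort": joint torques, N m; "eef_pos": TCP position; "orientation": TCP orientation; "force": force on the tool from outside, world axes, zero at the start; "torque": the same for the moment, N m; "finger_gap": finger opening in m; "grasp_force": force on a finger pad.
Only numpy, scipy, OpenCV 4.12 (cv2) and the standard library are available. Lean on these libraries where they do the work, as an engineer would, in place of code of your own. Each camera call takes 0.05 s, during which the arm holds its last target. There are 200 camera calls.

## Working session

There is one attempt and no reset: what is moved stays moved. The work goes in short steps, Python scripts to look and compute and a shell command to move; the robot and the scene stay as the last step left them, time stands still between calls to the robot, and variables do not carry over. Pictures are saved under pics/ and viewed, at most 10 in all, crops included, and the job is handed in when it is done.

```bash
mkdir -p pics
python3 - <<'E'
from cell import arm
import cv2,numpy as np
np.set_printoptions(precision=4,suppress=True)
for n in ("scene","top"):
    cv2.imwrite(f"pics/{n}0.png",arm.snapshot(n)[:,:,::-1]); c=arm.camera_info(n)
    print(n,c["fx"],c["cx"],c["cy"],c["dist"]);print(np.array(c["pose"]))
s=arm.read_state();print(s["clock"],s["eef_pos"],s["orientation"],s["finger_gap"],arm.tip_reach)
E
```

```text
scene 361.26614145603344 323.7552261595298 199.5966522949801 [-0.0046  0.      0.      0.      0.    ]
[[-0.5236  0.7502 -0.4037  0.8577]
 [ 0.8519  0.4645 -0.2418  0.2722]
 [ 0.0061 -0.4706 -0.8823  0.8564]
 [ 0.      0.      0.      1.    ]]
top 455.52739894702086 313.31504890568357 196.59536336843536 [-0.0452  0.      0.      0.      0.    ]
[[-0.0037 -0.9746  0.224   0.2459]
 [-1.      0.0046  0.0033  0.0367]
 [-0.0042 -0.224  -0.9746  1.1908]
 [ 0.      0.      0.      1.    ]]
0.1 [ 0.1717 -0.5219  0.2493] [-0.001   0.9874  0.1582 -0.0002] 0.08588440863241399 0.019
```

View pics/scene0.png

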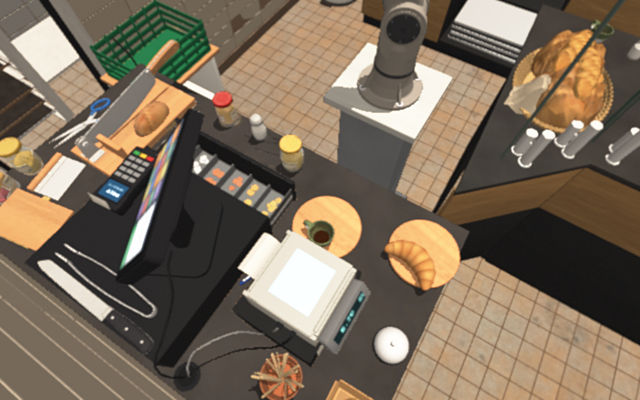

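View pics/top0.png

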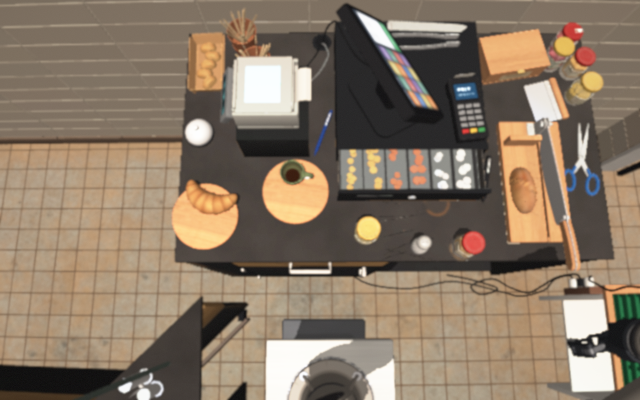

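The shaker has a grey cap and stands mid-row, at about scene (258,127) and top (421,243). A yellow-lid jar and a red-lid jar stand either side of it. The cup is on the right-hand board (top (296,191)), so that is board_b. The croissant is on board_a.

```bash
cat > h.py <<'E'
from cell import arm
import cv2,numpy as np
np.set_printoptions(precision=4,suppress=True)
def ray(n,px):
    c=arm.camera_info(n);K=np.array([[c["fx"],0,c["cx"]],[0,c["fy"],c["cy"]],[0,0,1.]])
    u=cv2.undistortPoints(np.array([[px]],float),K,np.array(c["dist"]))[0,0]
    P=np.array(c["pose"]);return P[:3,3],P[:3,:3]@np.array([u[0],u[1],1])
def onz(n,px,z):
    o,d=ray(n,px);return o+d*(z-o[2])/d[2]
def tri(a,b):
    (o,d),(p,e)=ray("scene",a),ray("top",b)
    t=np.linalg.lstsq(np.c_[d,-e],p-o,rcond=None)[0];A=o+d*t[0];B=p+e*t[1]
    return (A+B)/2,np.linalg.norm(A-B)
E
python3 - <<'E'
from h import *
for n,bc in (("scene",(327,227)),("top",(296,191))):
    im=cv2.imread(f"pics/{n}0.png");hsv=cv2.cvtColor(im,cv2.COLOR_BGR2HSV)
    m=cv2.inRange(hsv,(8,60,120),(25,220,255))
    k,l,st,ce=cv2.connectedComponentsWithStats(m)
    for i in range(1,k):
        if st[i,4]>800:
            cs=cv2.findContours((l==i).astype('uint8'),cv2.RETR_EXTERNAL,cv2.CHAIN_APPROX_NONE)[0]
            c=cv2.convexHull(max(cs,key=len))
            P=np.array([onz(n,p[0],.013)[:2] for p in c.astype(float)])
            s=np.linalg.lstsq(np.c_[2*P,np.ones(len(P))],(P**2).sum(1),rcond=None)[0]
            print(n,st[i],"circle",s[:2],np.sqrt(s[2]+s[0]**2+s[1]**2))
a=cv2.imread("pics/scene0.png")[85:180,195:315];b=cv2.imread("pics/top0.png")[205:270,345:495]
cv2.imwrite("pics/c1.png",np.vstack([cv2.copyMakeBorder(cv2.resize(a,None,fx=4,fy=4),0,0,0,120,0),cv2.resize(b,(600,260))[:,:600]])[:600]) if 0 else None
A=cv2.resize(a,None,fx=3,fy=3);B=cv2.resize(b,None,fx=3,fy=3)
o=np.zeros((480,450,3),'uint8');o[:285,:360]=A;o[285:,:450]=B;cv2.imwrite("pics/c1.png",o)
E
```

```text
scene [  215     0   166   170 14796] circle [ 0.1    -0.2216] 0.33719956464493533
scene [ 504   29   89   89 3220] circle [-0.3185  0.5793] 0.2808203412629439
scene [ 532   40   82   94 3864] circle [-0.3322  0.3815] 0.259944964695893
scene [ 396   45  110  167 7705] circle [0.0595 0.1797] 0.3013320489338543
scene [  49   60   55   58 1647] circle [ 0.5461 -0.8392] 0.10366660380246748
scene [  70   78  127   99 3998] circle [ 0.5404 -0.5925] 0.17855993086107996
scene [   0  114   67   78 2115] circle [ 0.7698 -0.7367] 0.1203399550198427
scene [   0  170   74   81 3214] circle [ 0.8914 -0.6178] 0.12883417802020128
scene [ 292  195   70   63 2515] circle [0.5311 0.0863] 0.0884033172732618
scene [  385   219   255   181 27186] circle [0.5399 0.5387] 0.2989045774204614
scene [   0  258  184  142 7316] circle [ 0.9512 -0.278 ] 0.2091501572597162
scene [ 250  352   54   48 1585] circle [0.8811 0.1802] 0.0501449768117216
top [ 217    6   54   51 1342] circle [1.0092 0.2393] 0.08888246623344952
top [ 478   23   80   62 3193] circle [ 0.9371 -0.5302] 0.1199152656758951
top [ 186   31   40   61 2190] circle [0.9207 0.3507] 0.0941946705849729
top [ 552   36   53   68 1578] circle [ 0.8893 -0.7048] 0.10181726607501572
top [   0  121  182   18 1224] circle [0.3562 0.6624] 0.40763024253023833
top [ 498  121   66  124 5293] circle [ 0.55   -0.5549] 0.16415612160000614
top [    0   121   640   279 75751] circle [0.5231 0.0635] 0.8221165178596033
top [ 262  159   67   66 3039] circle [0.5331 0.0892] 0.08997170244646777
```

View pics/c1.png

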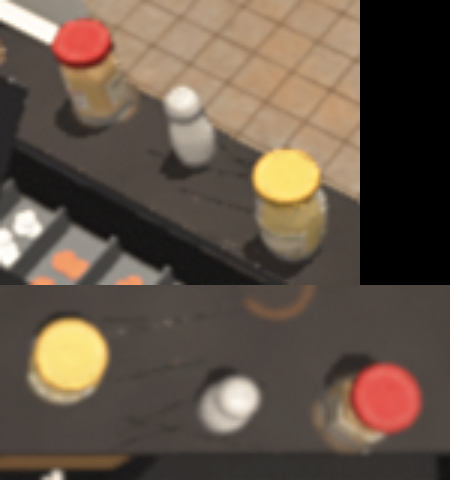

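The crop shows the shaker's cap at about scene (255.7,117.7) and top (425,242.7). Its body base is near scene (260,138) and top (416,248). The red jar is to its −y side and the yellow jar to its +y side.

Run:
```python
from h import *
print("cap",tri((255.7,117.7),(425,242.7)))
print(onz("scene",(255.7,117.7),.087),onz("top",(425,242.7),.087))
print("base low edge scene/top",onz("scene",(261,140.5),0),onz("top",(413,249),0))
print("yellow",tri((195+286/3,85+176/3),(345+71/3,205+70/3)),"red",tri((195+82/3,85+41/3),(345+386/3,205+113/3)))
g=cv2.cvtColor(cv2.imread("pics/top0.png"),cv2.COLOR_BGR2HSV)
# cup: dark-green/brown blob inside the board
m=np.zeros((400,640),'uint8');cv2.circle(m,(296,191),33,255,-1)
m&=~cv2.inRange(g,(8,60,120),(25,220,255));m=cv2.morphologyEx(m,cv2.MORPH_OPEN,np.ones((3,3)))
k,l,st,ce=cv2.connectedComponentsWithStats(m)
for i in range(1,k):
    if st[i,4]>60:
        x,y,w,h,_=st[i];print("cup",st[i],[onz("top",p,.05)[:2] for p in ((x,y),(x+w,y+h))])
```

```text
cap (array([ 0.3841, -0.2328,  0.0826]), np.float64(0.0015030920271860886))
[ 0.387  -0.2307  0.087 ] [ 0.3831 -0.2311  0.087 ]
base low edge scene/top [ 0.3951 -0.2225  0.    ] [ 0.3776 -0.2197  0.    ]
yellow (array([ 0.4174, -0.0937,  0.1003]), np.float64(0.0011335502723257194)) red (array([ 0.3823, -0.35  ,  0.0896]), np.float64(0.0008667435104135309))
cup [281 159  31  25 467] [array([0.6096, 0.1249]), array([0.5415, 0.0439])]
```

```bash
python3 - <<'E'
from h import *
print("screen corner",tri((190,115),(438,110)))
E
python3 -m pendant '-1 0 0 0 0 0 0.16; -1 0 0 0 0 0 0.157; -1 30 -41 0 0 0 0; -1 30 -41 0 0 0 0; -1 30 -41 0 0 0 0; -1 30 -41 0 0 0 0; -1 30 -41 0 0 0 0; -1 30 -41 0 0 0 0; -1 33 -45 0 0 0 0; -1 0 0 0 0 0 0' 40
```

```text
screen corner (array([ 0.6059, -0.1941,  0.3407]), np.float64(0.03931195602492441))
clock: 1.35
eef_pos: [0.3874, -0.226, 0.2501]
orientation: [-0.001, 1.0, 0.006, 0.0]
force: [0.2, -0.5, -1.2]
finger_gap: 0.0855
grasp_force: 0.0
```

```bash
python3 -m pendant '-1 0 0 20 0 0 0; -1 0 0 20 0 0 0; -1 0 0 20 0 0 0; -1 0 0 20 0 0 0; -1 0 0 20 0 0 0; -1 -2 5 5 0 0 0; -1 0 0 0 0 0 0; -1 0 0 0 0 0 0; -1 0 0 0 0 0 0; -1 0 0 0 0 0 0'
python3 - <<'E'
from h import *
o=[cv2.resize(arm.snapshot("scene")[40:180,170:330,::-1],None,fx=3,fy=3),cv2.resize(arm.snapshot("top")[170:310,350:450,::-1],None,fx=3,fy=3)]
cv2.imwrite("pics/c2.png",np.hstack(o))
E
```

```text
clock: 2.6
eef_pos: [0.383, -0.2363, 0.1457]
orientation: [0.0, 1.0, 0.001, 0.0]
force: [0.9, 0.6, -0.1]
finger_gap: 0.0854
grasp_force: 0.0
```

View pics/c2.png

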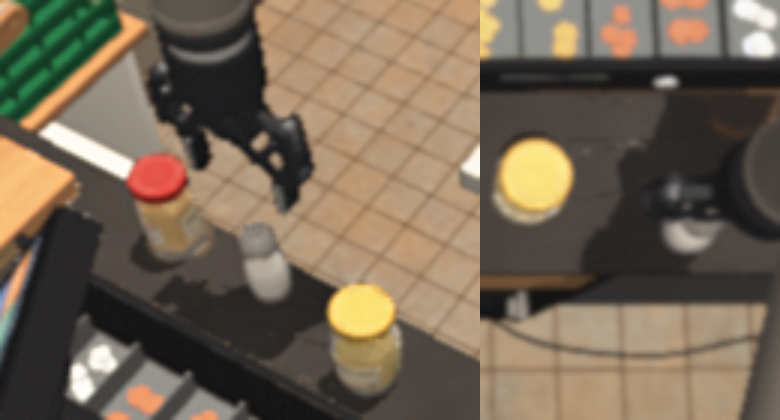

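The open fingertips sit above the shaker, at about scene crop (196,160) and (288,205). The shaker is undisturbed with its cap at crop (257,235). Next I compare the fingertip midpoint with the reported TCP, and re-measure the shaker.

Run:
```python
from h import *
print("tips mid",onz("scene",(170+242/3,40+183/3),.137))
print("cap",onz("scene",(170+257/3,40+234/3),.088))
# shaker silhouette axis in scene: body bottom-centre and cap
for z,p in ((.066,(262,257)),(0,(273,292))): print(z,onz("scene",(170+p[0]/3,40+p[1]/3),z))
```

```text
tips mid [ 0.3788 -0.2433  0.137 ]
cap [ 0.3885 -0.2295  0.088 ]
0.066 [ 0.3947 -0.2235  0.066 ]
0 [ 0.3857 -0.2294  0.    ]
```

```bash
python3 -m pendant '-1 4 -6 0 0 0 0; -1 0 0 15 0 0 0; -1 0 0 15 0 0 0; -1 0 0 15 0 0 0; -1 0 0 15 0 0 0; -1 0 0 15 0 0 0; -1 0 0 15 0 0 0; -1 0 0 13 0 0 0; -1 0 0 0 0 0 0; -1 0 0 0 0 0 0'
python3 - <<'E'
from h import *
o=[cv2.resize(arm.snapshot("scene")[60:180,190:320,::-1],None,fx=4,fy=4)]
cv2.imwrite("pics/c3.png",np.hstack(o))
E
```

```text
clock: 3.95
eef_pos: [0.387, -0.2305, 0.0425]
orientation: [0.0, 1.0, 0.0, 0.0]
force: [0.3, -0.5, 0.3]
finger_gap: 0.0855
grasp_force: 0.0
```

View pics/c3.png

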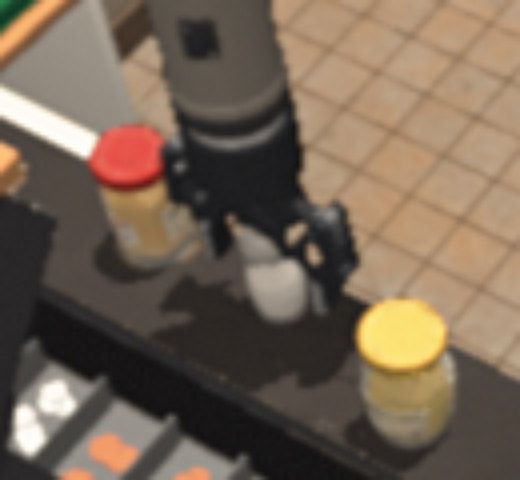

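The shaker (crop about (275,285)) is centred between the fingertips, which are at (222,250) and (320,305). Closing now.

```bash
python3 -m pendant '-0.4 0 0 0 0 0 0; -0.2 0 0 0 0 0 0; 0 0 0 0 0 0 0; 0.1 0 0 0 0 0 0; 0.2 0 0 0 0 0 0; 0.4 0 0 0 0 0 0; 0.6 0 0 0 0 0 0; 1 0 0 0 0 0 0; 1 0 0 0 0 0 0; 1 0 0 0 0 0 0' 35
```

```text
clock: 5.25
eef_pos: [0.387, -0.2307, 0.043]
orientation: [0.0, 1.0, 0.0, 0.0]
force: [-0.9, -0.4, 5.4]
finger_gap: 0.04
grasp_force: 34.9
```

```bash
python3 -m pendant '1 0 0 -10 0 0 0; 1 0 0 -15 0 0 0; 1 0 0 -20 0 0 0; 1 0 0 -25 0 0 0; 1 0 0 -25 0 0 0; 1 0 0 -20 0 0 0; 1 0 0 -15 0 0 0; 1 0 0 -10 0 0 0; 1 0 0 0 0 0 0; 1 0 0 0 0 0 0'
python3 - <<'E'
from h import *
s=cv2.resize(arm.snapshot("scene")[20:160,170:300,::-1],None,fx=4,fy=4)
cv2.imwrite("pics/c4.png",s)
E
```

```text
clock: 6.5
eef_pos: [0.3861, -0.23, 0.1816]
orientation: [-0.0, 1.0, 0.0, -0.001]
force: [0.5, -0.1, -1.2]
finger_gap: 0.0396
grasp_force: 35.7
```

View pics/c4.png

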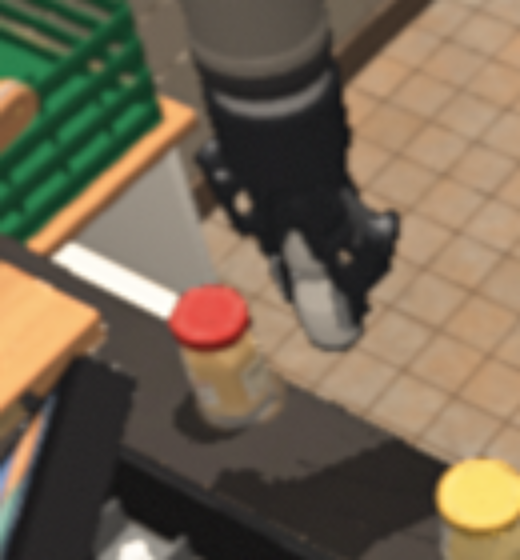

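The shaker hangs upright in the jaws, with its foot at about crop (330,335) and an axis parallel to the jar's. Next I carry it over the yellow jar at extra height.

```bash
python3 -c "
from h import *
print(onz('scene',(170+330/4,20+330/4),.139))"
python3 -m pendant '1 0 -5 -15 0 0 0; 1 0 -15 -20 0 0 0; 1 0 -25 -5 0 0 0; 1 5 -30 0 0 0 0; 1 5 -30 0 0 0 0; 1 5 -30 0 0 0 0; 1 5 -30 0 0 0 0; 1 10 -25 0 0 0 0; 1 10 -20 0 0 0 0; 1 5 -10 0 0 0 0'
python3 -m pendant '1 5 -10 0 0 0 0; 1 10 -20 0 0 0 0; 1 10 -20 0 0 0 0; 1 10 -20 0 0 0 0; 1 8 -15 0 0 0 0; 1 5 -7 0 0 0 0; 1 3 -3 0 0 0 0; 1 0 0 0 0 0 0; 1 0 0 0 0 0 0; 1 0 0 0 0 0 0'
python3 - <<'E'
from h import *
o=[cv2.resize(arm.snapshot("scene")[100:280,250:400,::-1],None,fx=2.5,fy=2.5),cv2.resize(arm.snapshot("top")[120:300,230:390,::-1],None,fx=2.5,fy=2.5)]
cv2.imwrite("pics/c5.png",np.hstack(o))
E
```

```text
[ 0.3818 -0.2347  0.139 ]
clock: 7.8
eef_pos: [0.4319, -0.0086, 0.223]
orientation: [-0.0, 1.0, 0.002, 0.0]
force: [-1.0, 0.1, -0.7]
finger_gap: 0.04
grasp_force: 35.7
clock: 9.05
eef_pos: [0.4822, 0.0843, 0.2223]
orientation: [0.0, 1.0, 0.0, -0.0]
force: [1.4, 0.4, -1.1]
finger_gap: 0.0399
grasp_force: 35.7
```

View pics/c5.png

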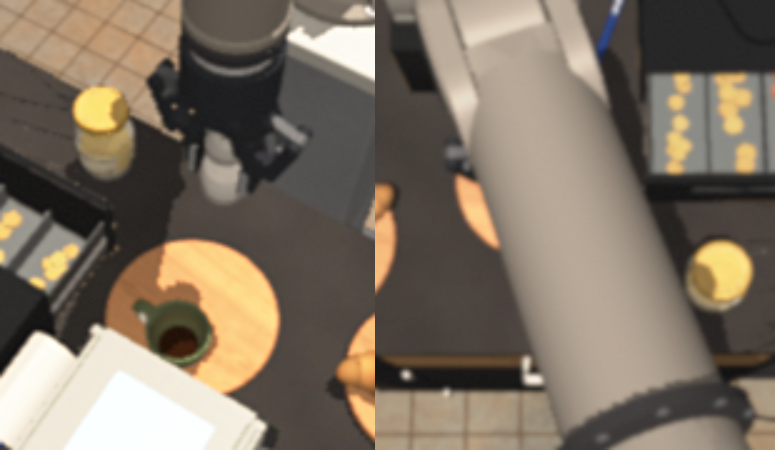

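The shaker hangs upright over the near side of the cup's board, with its foot at crop (220,192). The cup, at crop (180,335), has not moved, and the near half of the board is free.

```bash
python3 -c "
from h import *
print('foot',onz('scene',(250+220/2.5,100+190/2.5),.179)); print('rim centre',onz('scene',(250+180/2.5,100+332/2.5),.061),'near rim',onz('scene',(250+205/2.5,100+304/2.5),.061))"
python3 -m pendant '1 0 0 15 0 0 0; 1 0 0 25 0 0 0; 1 0 0 25 0 0 0; 1 0 0 25 0 0 0; 1 0 0 20 0 0 0; 1 0 0 15 0 0 0; 1 0 0 10 0 0 0; 1 0 0 5 0 0 0; 1 0 0 0 0 0 0; 1 0 0 0 0 0 0'
python3 - <<'E'
from h import *
cv2.imwrite("pics/c6.png",cv2.resize(arm.snapshot("scene")[150:280,270:390,::-1],None,fx=4,fy=4))
E
```

```text
foot [0.481  0.0824 0.179 ]
rim centre [0.5722 0.0975 0.061 ] near rim [0.5346 0.1027 0.061 ]
clock: 10.4
eef_pos: [0.4829, 0.085, 0.0829]
orientation: [-0.0, 1.0, 0.0, 0.001]
force: [0.3, -0.7, -1.4]
finger_gap: 0.04
grasp_force: 35.7
```

View pics/c6.png

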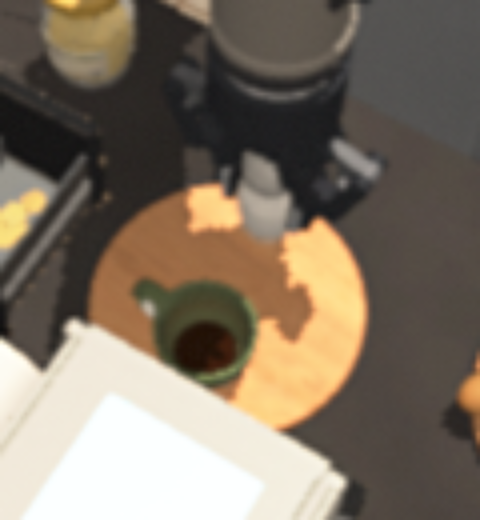

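The shaker is upright above the near part of the board with its foot at crop (267,232). It is well clear of the cup. Now I lower it.

```bash
python3 -m pendant '1 0 0 6 0 0 0; 1 0 0 6 0 0 0; 1 0 0 4 0 0 0; 1 0 0 3 0 0 0; 1 0 0 2 0 0 0; 1 0 0 2 0 0 0; 1 0 0 1 0 0 0; 1 0 0 1 0 0 0; 1 0 0 0 0 0 0; 1 0 0 0 0 0 0'
```

```text
clock: 11.7
eef_pos: [0.4825, 0.0848, 0.0574]
orientation: [-0.0, 1.0, 0.0, 0.0]
force: [0.5, -0.1, -1.6]
finger_gap: 0.0404
grasp_force: 35.7
```

```bash
python3 -m pendant '1 0 0 1 0 0 0; 1 0 0 0 0 0 0; 1 0 0 1 0 0 0; 1 0 0 0 0 0 0; 1 0 0 0 0 0 0; 1 0 0 0 0 0 0; 1 0 0 0 0 0 0; 1 0 0 0 0 0 0; 1 0 0 0 0 0 0; 1 0 0 0 0 0 0'
```

```text
clock: 12.95
eef_pos: [0.4825, 0.0848, 0.056]
orientation: [0.0, 1.0, 0.0, 0.0]
force: [-1.4, 0.7, 5.0]
finger_gap: 0.0401
grasp_force: 36.3
```

Contact: the vertical force went from −1.6 to +5 N. Next I release slowly.

```bash
python3 -m pendant '0.2 0 0 0 0 0 0; 0.1 0 0 0 0 0 0; 0 0 0 0 0 0 0; -0.1 0 0 0 0 0 0; -0.3 0 0 0 0 0 0; -0.5 0 0 0 0 0 0; -0.7 0 0 0 0 0 0; -1 0 0 0 0 0 0; -1 0 0 0 0 0 0; -1 0 0 0 0 0 0'
python3 -m pendant '-1 0 0 -8 0 0 0; -1 0 0 -15 0 0 0; -1 0 0 -20 0 0 0; -1 0 0 -25 0 0 0; -1 0 0 -25 0 0 0; -1 0 0 -25 0 0 0; -1 0 0 -20 0 0 0; -1 0 0 -10 0 0 0; -1 0 0 0 0 0 0; -1 0 0 0 0 0 0'
python3 - <<'E'
from h import *
cv2.imwrite("pics/c7.png",cv2.resize(arm.snapshot("scene")[150:280,270:390,::-1],None,fx=4,fy=4))
E
```

```text
clock: 14.2
eef_pos: [0.4824, 0.0848, 0.0553]
orientation: [0.0, 1.0, 0.0, 0.0]
force: [0.0, 0.3, -0.1]
finger_gap: 0.0856
grasp_force: 0.0
clock: 15.45
eef_pos: [0.4818, 0.0846, 0.2026]
orientation: [0.0, 1.0, 0.0, -0.001]
force: [0.8, -0.1, -0.5]
finger_gap: 0.0856
grasp_force: 0.0
```

View pics/c7.png

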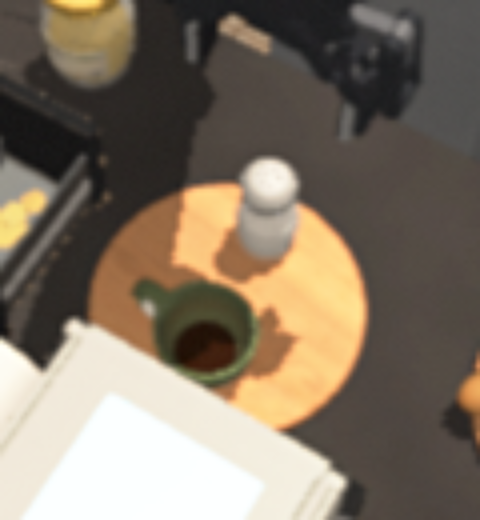

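The shaker stands upright on the board: cap at crop (269,185), foot at (267,245). Its whole foot is on the board, the cup has not moved, and the gripper is clear.

```bash
python3 -c "
from h import *
print(onz('scene',(270+267/4,150+241/4),.013)); print(arm.finish_job())"
```

```text
[0.4807 0.0863 0.013 ]
the job is handed in; nothing more can be done
None
```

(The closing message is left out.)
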